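# Switch on the gooseneck light and turn it up four clicks

### The arm

A 6-joint arm with a two-finger parallel gripper is mounted at the origin on the work surface. World frame = base frame: x ahead of the robot, y to its left, z up, the work surface at z = 0. Lengths are in m, angles in rad, forces in N, time in s.
With the tool pointing down it reaches from about 0.425 to 1.125 m from the base axis. Payload 14.9 kg.
Tool frame: the origin (TCP) lies between the finger pads; the fingertips stand 22 mm ahead of it and the grasp point (between the pads) lies 3 mm ahead of it (r.tips_ahead is the distance from the TCP to the fingertips, in m); y points along the fingers, z is the direction in which the jaws open and shut, and the axes are right-handed (so a half turn about y gives the same grasp; the last joint's range is limited). The gripper opens to 91 mm and grips with 3 to 60 N. Pads are 32 mm wide; open, the fingers measure 118 mm over their backs; the gripper's body (76 mm by 178 mm) begins 60 mm behind the grasp point.
Start: joints at [-1.323, 0.379, 1.734, -0, 1.028, -0.033], TCP at [0.194, -0.673, 0.236] pointing down, gripper open.
Joint ranges: [-2.77, 2.77], [-0.74, 2.19], [0, 2.66], [-1.06, 4.2], [0.31, 2.87], [-3.08, 3.08]. Speed limits (rad/s): [1.89, 1.89, 2.39, 3.14, 3.14, 3.14].

### API

Orientations are given as a unit quaternion [x, y, z, w].
In Python, from cell import telemetry, optics, workorder, r gives the robot as it stands.
- The arm moves only by the tool play_rows, never from a script. Its argument "plan" is a list that holds one entry, the list of rows, each a list of 7 numbers: the closure in counts, from 0 (fully open) to 255 (shut), then the shift along the tool's x, y, z normalised to -1 to 1, where 1 is 3 cm, then the turn, a rotation vector about the tool's x, y, z normalised to -1 to 1, where 1 is 6 degrees. In form: [[[grip, dx, dy, dz, rx, ry, rz], ...]]. A call has 1 to 20 rows; each row shifts and turns the commanded pose from where the row before left it, along the tool's axes as they then stand; what a row does not reach is not made up. A row lasts 1/10 s, in which the tool goes at most 50 mm and 8.59 degrees, less where a joint would pass 70% of its speed; a pose out of reach is approached as far as the arm can. A call with a number of a shift or a turn outside -1 to 1 is refused whole. A call with a gripper value outside its range is refused whole. The fingers move at their own pace and stop on an object; "grip_force" is the grip in N (left out, the last holds). Time passes only in rows, so rows that do not move let the fingers close. It gives the time, the measured TCP pose, the force and the opening at its end, in the units of the state.
- telemetry.observe(): the state, without advancing time (a new reading comes with each control period).
- optics.camera(name): name is "scene" or "top" or "wrist"; returns a dict with "img" (400x640x3 uint8, blue, green, red), "range_z" (400x640 float32, m along the optical axis (not along the pixel's ray), 0 where there is no reading), "intrinsics" (3x3 intrinsics, pixels), "R" (3x3) and "t" (3): a world point X has camera coordinates R X + t. Camera axes: x right, y down, z forward; pixel columns grow to the right and rows downward; lengths in m; the calibration is good to about 2 mm. A picture is of the moment at which its call begins.
- workorder.finish_job(): hands the job in, once; it reports no verdict.
The state is a dict: "clock": time; "joint_positions": joint angles; "qd": joint speeds; "joint_torque": joint torques, N m; "tcp_pos": TCP position; "tool_rot": TCP orientation; "force": force on the tool from outside, world axes, zero at the start; "wrist_torque": the same for the moment, N m; "width": opening from 0.0 (shut) to 1.0 (fully open).
Only numpy, scipy, OpenCV 4.12 (cv2) and the standard library are available. Lean on these libraries where they do the work, as an engineer would, in place of code of your own. Each camera call takes 0.05 s, during which the arm holds its last target.

### The job

Switch on the light source that stands beside the microscope: push down the raised far end of its rocker switch with a fingertip so that it snaps over. Then turn its brightness dial up, clockwise seen from above, by exactly four clicks from where it stands, pushing one side of the dial's bar with a fingertip or the outside of the fingers, without pinching the bar between two fingers. Do not bump the two lamp arms or shift any of the loose things standing around, and leave the dial at rest in its click with the hand clear.

Things in the scene. Friction and masses are not known exactly. Their poses are not given: they have to be found in the camera images.
- light_source: The gooseneck light source: a cream box 200 x 200 mm and 75 mm high, fixed to the bench. Origin: centre of its foot; z up, x from its front (robot's side) to its rear, y to its left. On its flat top panel (75 mm above the origin) are the rocker switch at (-45, +60) mm, the brightness dial at (-45, -45) mm and, at the middle of the rear edge, at (+74, +2) and (+74, +30) mm, the sockets of the lamp arms.
- lamp_arms: Two dark 12 mm gooseneck arms with lamp heads, stiff and fixed to the light source, same origin and axes. They rise from the rear sockets, stay at x > 62 mm, arch to 162 mm above the bench at x = 130 mm and end in 24 mm lamp heads above the dish at x about 180 mm, 80 to 140 mm above the bench.
- rocker (a joint): Rocker switch, a black cap 42 x 28 x 10 mm (long side along the light source's x) in a 2.5 mm high bezel, pivoted at mid length 5 mm above the panel. 0 rad: off, far end (+x) raised; 0.42 rad: on, far end down. Over-centre spring: about 3 N pressed down on the raised end (15 mm from the pivot) tips it; past the middle it snaps on by itself and stays. The pushed point drops 6 mm, to 4 mm above the bezel; there it meets a firm stop.
- switch_raised_end (a point): Point on the top face of the rocker 15 mm from the pivot on the far end, the place to push; 13 mm above the panel when off, 7 mm when on.
- brightness_dial (a joint): Turning of the brightness dial in rad, growing clockwise seen from above (brighter). 13 click stops, 0.3927 rad (22.5 degrees) apart: 0, 0.393, 0.785 ... 4.712 with end stops beyond both. It starts resting in one of the four lowest. A spring ball pulls it into the nearest click; about 0.08 N m (3 to 4 N at 22 mm from the axis) lifts it out, and half-way between two clicks it jumps on to the next by itself, away from the finger, without running past it.
- dial_axis (a point): Fixed point on the dial's vertical axis, level with the top of its bar (29 mm above the panel). The dial is a round metal skirt 62 mm across whose top lies 9 mm above the panel, crossed through its centre by an upright black bar 56 mm long, 12 mm thick with its rubber facings and 20 mm high above the skirt. Left facing: brightness_dial_c3, right: brightness_dial_c4.
- dial_pointer (a point): Point 30 mm from the axis at the pointed end of the dial's bar (nose and white line), level with the bar's top: turns with the dial. Pushing the left side of the bar (seen outwards from the axis along the pointer) near the pointed end turns the dial clockwise, as does pushing the right side near the blunt end.
- vial: Bystander: a 44 mm capped glass vial, 22 mm across, standing on the light source's top panel behind the switch; origin: centre of its foot.
- dish: Bystander: a clear 93 mm specimen dish, 16 mm high, on the bench under the lamp heads; origin: centre of its foot.
- tube_rack: Bystander: a white 95 x 130 mm tube rack, 50 mm high over the tube caps, to the right of the light source; origin: centre of its foot.
- forceps: Bystander: steel forceps 115 mm long, 10 mm high, lying to the left of the light source; origin: centre of the underside.
- marker: Bystander: a marker pen 122 mm long, 16 mm high, lying between the robot and the light source; origin: near the middle of its underside.
- sample_jar: Bystander: a 56 mm wide, 75 mm high lidded jar, left of the light source; origin: centre of its foot.
- beaker: Bystander: a 72 mm wide, 95 mm high glass beaker behind the jar, left of the dish; origin: centre of its foot.
- slide_box: Bystander: a flat white slide box 88 x 103 x 36 mm behind the tube rack, right of the dish; origin: centre of its foot.

How it is judged:
By the outcome, as a careful person would: the job done as asked, in the order asked, and still so for the second after the job is handed in, with the robot touching nothing.
It also fails if it takes over 51 s, if anything falls off the work surface, if the arm or the gripper's body presses on something with over 40 N, if the wrist force passes 120 N, or if a joint passes its speed limit or range.

## Working session

There is one attempt and no reset: what is moved stays moved. The work goes in short steps, Python scripts to look and compute and a tool call to move; the robot and the scene stay as the last step left them, time stands still between calls to the robot, and variables do not carry over. Pictures are saved under pics/ and viewed, and the job is handed in when it is done.

Besides the shell and the picture viewer there is one more tool, called after ">>>" as a command line: name --argument value ..., lists and objects as JSON in quotes. play_rows: Moves the arm, as the interface text tells. Scaled input: -1 to 1 covers 3 cm each way for a shift and 6 degrees each way for a turn. Its arguments: {"type":"object","properties":{"plan":{"type":"array","items":{"type":"array","items":{"type":"array","items":{"type":"number"}}}},"grip_force":{"type":"number"}},"required":["plan"]}

```bash
ls; mkdir -p pics
python3 - <<'E'
from cell import telemetry, optics, workorder, r
import cv2, numpy as np
s=telemetry.observe(); print(s)
for n in ["scene","top","wrist"]:
    c=optics.camera(n); cv2.imwrite(f"pics/{n}0.png",c["img"]); print(n,c["intrinsics"].tolist(),np.round(c["R"],3).tolist(),np.round(c["t"],3).tolist())
    np.savez(f"pics/{n}0.npz",**{k:np.asarray(v) for k,v in c.items()})
E
```

```text
pics
{'clock': 0.0, 'joint_positions': array([-1.32327651e+00,  3.79386100e-01,  1.73479298e+00,  2.01719689e-05,
        1.02846468e+00, -3.32983666e-02]), 'qd': array([-0.00124791,  0.00088828,  0.0001832 , -0.00062478,  0.00034751,
        0.00047246]), 'joint_torque': array([ 2.11837192e-03, -7.63723326e+01, -4.34374523e+01,  6.50899205e-02,
        4.23720258e-02, -8.86297585e-05]), 'tcp_pos': array([ 0.19390824, -0.67222106,  0.2352979 ]), 'tool_rot': array([-0.09898831,  0.70051859, -0.69977829,  0.098921  ]), 'force': array([0.09239252, 0.01403477, 1.08726628]), 'wrist_torque': array([ 0.06574778, -0.00268148,  0.00925058]), 'width': 0.9971239635815781}
scene [[399.40279319899173, 0.0, 319.1522958023517], [0.0, 399.40279319899173, 197.73988429323722], [0.0, 0.0, 1.0]] [[-0.848, 0.53, -0.024], [0.329, 0.491, -0.807], [-0.416, -0.692, -0.59]] [0.491, -0.126, 1.078]
top [[512.4456245588506, 0.0, 321.66535692361043], [0.0, 512.4456245588506, 203.30753016462975], [0.0, 0.0, 1.0]] [[-0.01, -1.0, -0.022], [-0.984, 0.014, -0.178], [0.178, 0.02, -0.984]] [0.056, 0.625, 0.966]
wrist [[295.7552217973996, 0.0, 321.73387686742217], [0.0, 295.7552217973996, 200.5328250357979], [0.0, 0.0, 1.0]] [[0.278, -0.961, -0.0], [-0.934, -0.27, 0.236], [-0.227, -0.065, -0.972]] [-0.7, -0.027, 0.388]
```

View pics/top0.png

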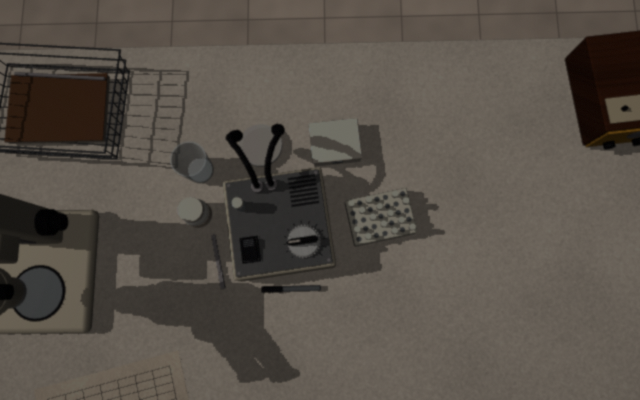

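View pics/scene0.png

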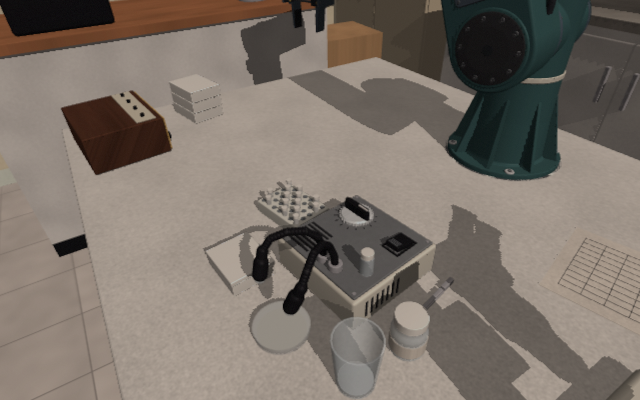

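```bash
cat > h.py <<'E'
import numpy as np, cv2
def load(n): 
    d=np.load(n); return {k:d[k] for k in d.files}
def grab(n,tag):
    from cell import optics
    c=optics.camera(n); c={k:np.asarray(v) for k,v in c.items()}
    np.savez(f"pics/{n}{tag}.npz",**c); return c
def ray(c,uv,z):
    uv=np.atleast_2d(np.asarray(uv,float)); K,R,t=c["intrinsics"],c["R"],c["t"]
    d=np.c_[uv,np.ones(len(uv))]@np.linalg.inv(K).T@R
    o=-R.T@t; s=(z-o[2])/d[:,2]; return o+d*s[:,None]
def proj(c,X):
    X=np.atleast_2d(X); p=(X@c["R"].T+c["t"])@c["intrinsics"].T; return p[:,:2]/p[:,2:]
def cloud(c):
    h,w=c["range_z"].shape; v,u=np.mgrid[:h,:w]; z=c["range_z"]
    P=np.stack([u*z,v*z,z],-1)@np.linalg.inv(c["intrinsics"]).T
    return (P-c["t"])@c["R"]
def crop(c,x0,y0,w,h,k,name,gain=1.0):
    im=c["img"][y0:y0+h,x0:x0+w]; im=cv2.resize(im,None,fx=k,fy=k,interpolation=cv2.INTER_CUBIC)
    cv2.imwrite("pics/"+name,np.clip(im*gain,0,255).astype(np.uint8))
E
python3 - <<'E'
from h import *
c=load("pics/top0.npz")
P=cloud(c); z=P[...,2]
m=((z>0.068)&(z<0.082)&(c["range_z"]>0)).astype(np.uint8)
m[:, :215]=0; m[:,345:]=0; m[:150]=0; m[290:]=0
m=cv2.morphologyEx(m,cv2.MORPH_OPEN,np.ones((3,3)))
p=P[m>0]; print(len(p),np.median(p[:,2]))
rect=cv2.minAreaRect((p[:,:2]*1000).astype(np.float32)); print(rect, cv2.boxPoints(rect))
crop(c,210,110,150,190,4,"top0c.png",2.2)
c=load("pics/scene0.npz"); crop(c,250,170,200,150,4,"scene0c.png",1.3)
E
```

```text
8274 0.07555946770300973
((586.2521362304688, 134.5189208984375), (197.81398010253906, 198.04176330566406), 7.734078407287598) [[474.91907  219.32857 ]
 [501.57068   23.088339]
 [697.5852    49.709274]
 [670.9336   245.94951 ]]
```

View pics/top0c.png

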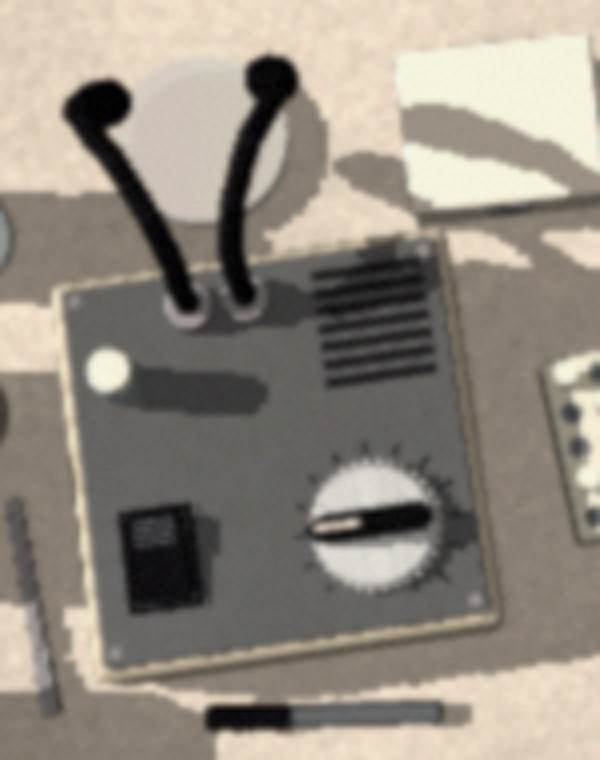

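View pics/scene0c.png

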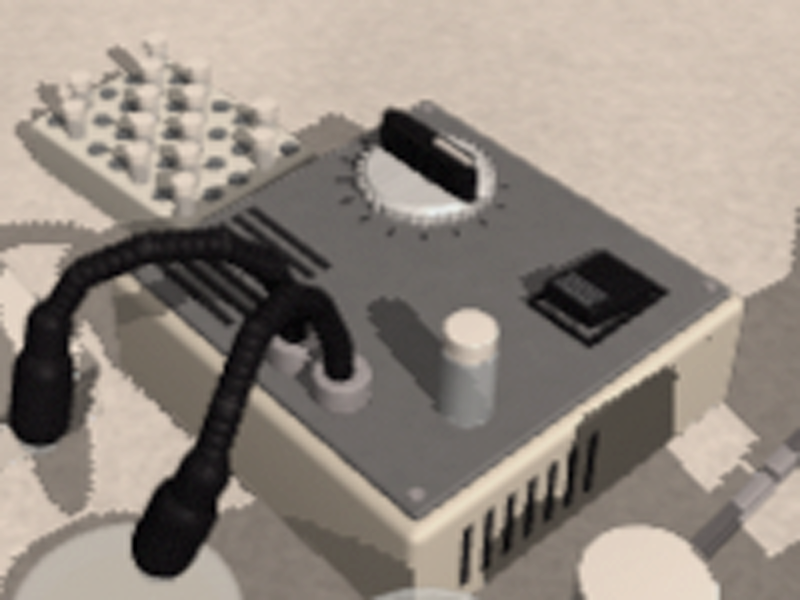

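Run:
```python
from h import *
from scipy.spatial.transform import Rotation as Ro
from cell import telemetry
s=telemetry.observe(); print(np.round(Ro.from_quat(s["tool_rot"]).as_matrix(),3))
c=load("pics/top0.npz")
O=np.array([.58625,.1345]);a=np.radians(7.73);Rb=np.array([[np.cos(a),-np.sin(a)],[np.sin(a),np.cos(a)]])
W=lambda x,y:O+Rb@[x,y]
B=lambda p:(np.asarray(p)[:,:2]-O)@Rb*1000
print("switch pt",W(-.030,.06),"pivot",W(-.045,.06),"dial",W(-.045,-.045))
P=cloud(c);z=P[...,2]
# vial
m=(z>.108)&(z<.13)&(np.hypot(P[...,0]-W(.02,.075)[0],P[...,1]-W(.02,.075)[1])<.05)
print("vial",m.sum(),B(P[m]).mean(0) if m.any() else None, z[m].mean() if m.any() else None)
# dark bar: pixels near dial
dp=proj(c,np.r_[W(-.045,-.045),.104])[0]; print("dial px",dp)
# rocker cap dark blob
g=cv2.cvtColor(c["img"],cv2.COLOR_BGR2GRAY)
def blob(cx,cy,r,f,zz):
    yy,xx=np.mgrid[:400,:640]; w=(np.hypot(xx-cx,yy-cy)<r); m=f&w
    uv=np.c_[xx[m],yy[m]]; return uv,ray(c,uv,zz)
rp=proj(c,np.r_[W(-.045,.06),.085])[0]; print("rocker px",rp)
uv,X=blob(*rp,22,g<25,.080); rect=cv2.minAreaRect((X[:,:2]*1000).astype(np.float32));print("rocker",len(X),rect,B([[rect[0][0]/1000,rect[0][1]/1000]]))
uv,X=blob(*dp,22,g<35,.104); rect=cv2.minAreaRect((X[:,:2]*1000).astype(np.float32));print("bar dark",len(X),rect,B([[rect[0][0]/1000,rect[0][1]/1000]]))
uv,X=blob(*dp,28,g>85,.084); rect=cv2.minEnclosingCircle((X[:,:2]*1000).astype(np.float32));print("skirt",len(X),rect,B([[rect[0][0]/1000,rect[0][1]/1000]]))
```

```text
[[-0.961 -0.     0.277]
 [-0.277  0.001 -0.961]
 [-0.    -1.    -0.001]]
switch pt [0.54845231 0.18991962] pivot [0.53358862 0.18790205] dial [0.54771165 0.08385619]
vial 109 [40.30797004 66.88023278] 0.11852675932317758
dial px [302.68547013 239.68091746]
rocker px [248.99584779 248.79404665]
rocker 451 ((533.4461059570312, 185.83218383789062), (49.955780029296875, 37.77570343017578), 7.736059188842773) [[-45.41962257  57.96811373]]
bar dark 285 ((553.0332641601562, 75.25370788574219), (70.19886779785156, 58.026302337646484), 62.88063430786133) [[-40.8838175  -54.24009712]]
skirt 364 ((547.7584838867188, 85.85761260986328), 28.131118774414062) [[-44.68438669 -43.02306649]]
```

View pics/wrist0.png

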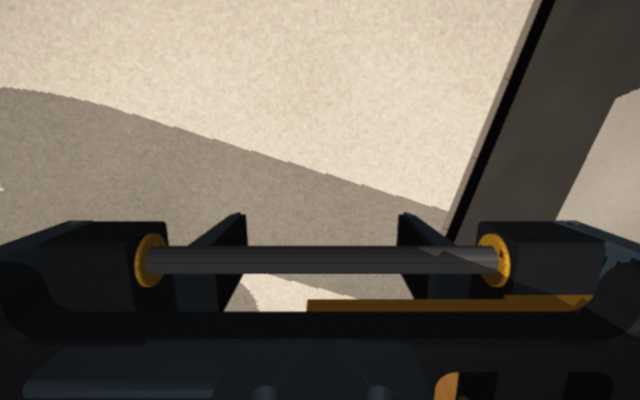

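Run:
```python
from h import *
c=load("pics/top0.npz")
O=np.array([.58625,.1345]);a=np.radians(7.73);Rb=np.array([[np.cos(a),-np.sin(a)],[np.sin(a),np.cos(a)]])
B=lambda p:(np.asarray(p)[:,:2]-O)@Rb*1000
P=cloud(c);z=P[...,2]
d=O+Rb@[-.045,-.045]
m=(z>.097)&(z<.115)&(np.hypot(P[...,0]-d[0],P[...,1]-d[1])<.04)
X=P[m]; print(m.sum(),z[m].mean()); b=B(X); print(b.mean(0)); w,v=np.linalg.eigh(np.cov(b.T)); print(np.sqrt(w)*3.46,v[:,1],np.degrees(np.arctan2(v[1,1],v[0,1])))
print("ends by eye",B(ray(c,[[287.5,241.75],[318,238.75]],.104)))
s=load("pics/scene0.npz"); P=cloud(s);z=P[...,2]
m=(z>.09)&(z<.107)&(np.hypot(P[...,0]-d[0],P[...,1]-d[1])<.04)
X=P[m]; b=B(X); print(m.sum(),b.mean(0)); w,v=np.linalg.eigh(np.cov(b.T)); print(np.sqrt(w)*3.46,np.degrees(np.arctan2(v[1,1],v[0,1])))
```

```text
202 0.10342590916932036
[-45.39576459 -43.94483754]
[12.57106083 56.27992789] [4.47732987e-04 9.99999900e-01] 89.97434678864492
ends by eye [[-44.66323015 -16.21636255]
 [-47.49637902 -73.71924495]]
278 [-42.12739611 -40.63336103]
[12.03990549 59.31898379] 91.15601928877888
```

>>> play_rows --plan '[[[255, -0.9, 0, 0, 0, 0.7, 0], [255, -0.9, 0, 0, 0, 0.69, 0], [255, -0.9, 0, 0, 0, 0, 0], [255, -0.9, 0, 0, 0, 0, 0], [255, -0.9, 0, 0, 0, 0, 0], [255, -0.9, 0, 0, 0, 0, 0], [255, -0.9, 0, 0, 0, 0, 0], [255, -0.9, 0, 0, 0, 0, 0], [255, -0.4, 0, -0.8, 0, 0, 0], [255, -0.3, 0, -0.9, 0, 0, 0], [255, -0.3, 0, -0.9, 0, 0, 0], [255, -0.3, 0, -0.9, 0, 0, 0], [255, -0.3, 0, -0.9, 0, 0, 0], [255, -0.3, 0, -0.9, 0, 0, 0], [255, -0.3, 0, -0.9, 0, 0, 0], [255, -0.3, 0, -0.9, 0, 0, 0], [255, -0.3, 0, -0.9, 0, 0, 0], [255, -0.3, 0, -0.9, 0, 0, 0], [255, -0.3, 0, -0.9, 0, 0, 0], [255, 0, 0, 0, 0, 0, 0]]]'

```text
clock: 2.15
tcp_pos: [0.4684, -0.3301, 0.2357]
tool_rot: [-0.049, 0.706, -0.705, 0.048]
force: [-0.3, 0.9, -1.3]
width: 0.003
```

>>> play_rows --plan '[[[255, -0.3, 0, -0.9, 0, 0, 0], [255, -0.3, 0, -0.95, 0, 0, 0], [255, -0.3, 0, -0.95, 0, 0, 0], [255, -0.3, 0, -0.95, 0, 0, 0], [255, -0.3, 0, -0.95, 0, 0, 0], [255, -0.3, 0, -0.95, 0, 0, 0], [255, -0.3, 0, -0.95, 0, 0, 0], [255, -0.3, 0, -0.95, 0, 0, 0], [255, -0.3, 0, -0.95, 0, 0, 0], [255, -0.3, 0, -0.95, 0, 0, 0], [255, -0.3, 0, -0.95, 0, 0, 0], [255, -0.3, 0, -0.95, 0, 0, 0], [255, -0.3, 0, -0.95, 0, 0, 0], [255, -0.3, 0, -0.95, 0, 0, 0], [255, -0.3, 0, -0.95, 0, 0, 0], [255, -0.3, 0, -0.9, 0, 0, 0], [255, -0.3, 0, -0.9, 0, 0, 0], [255, -0.2, 0, -0.8, 0, 0, 0], [255, 0, 0, 0, 0, 0, 0], [255, 0, 0, 0, 0, 0, 0]]]'

```text
clock: 4.15
tcp_pos: [0.5579, 0.188, 0.2357]
tool_rot: [0.048, -0.705, 0.706, -0.048]
force: [-0.6, -0.2, -0.1]
width: 0.005
```

```bash
cat >> h.py <<'E'
O=np.array([.58625,.1345]);a_=np.radians(7.73);Rb=np.array([[np.cos(a_),-np.sin(a_)],[np.sin(a_),np.cos(a_)]])
def B(p): return (np.atleast_2d(np.asarray(p))[:,:2]-O)@Rb*1000
def W(x,y): return O+Rb@[x,y]
def st():
    from cell import telemetry
    from scipy.spatial.transform import Rotation as Ro
    s=telemetry.observe(); M=Ro.from_quat(s["tool_rot"]).as_matrix()
    print("t",s["clock"],"tcp",np.round(s["tcp_pos"],4),"box mm",np.round(B(s["tcp_pos"])[0],1),"tip above panel",round((s["tcp_pos"][2]-.022-.075)*1000,1))
    print("tool x yaw rel box",np.degrees(np.arctan2(M[1,0],M[0,0]))-7.73,"y",np.round(M[:,1],4),"F",np.round(s["force"],2),"w",s["width"],"j",np.round(s["joint_positions"],2))
    return s,M
E
python3 - <<'E'
from h import *
st()
w=grab("wrist",1); cv2.imwrite("pics/wrist1.png",w["img"])
c=grab("scene",1); crop(c,250,120,200,150,4,"scene1c.png",1.3)
E
```

```text
t 4.15 tcp [0.5579 0.188  0.2357] box mm [-20.9  56.8] tip above panel 138.7
tool x yaw rel box -179.93965220452918 y [-5.e-04 -3.e-04 -1.e+00] F [-0.64 -0.17 -0.13] w 0.004617218478072427 j [ 0.29  0.21  1.96 -0.    0.97  1.72]
```

View pics/wrist1.png

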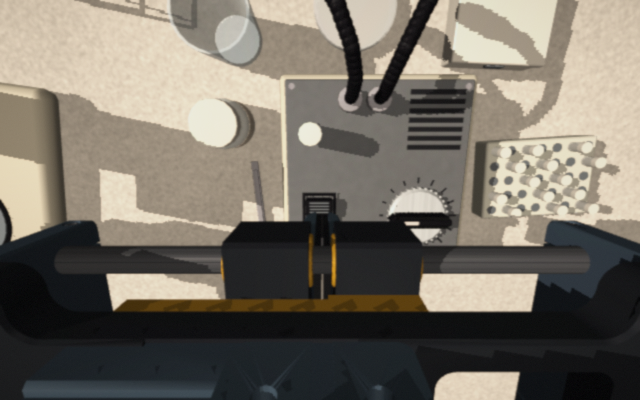

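View pics/scene1c.png

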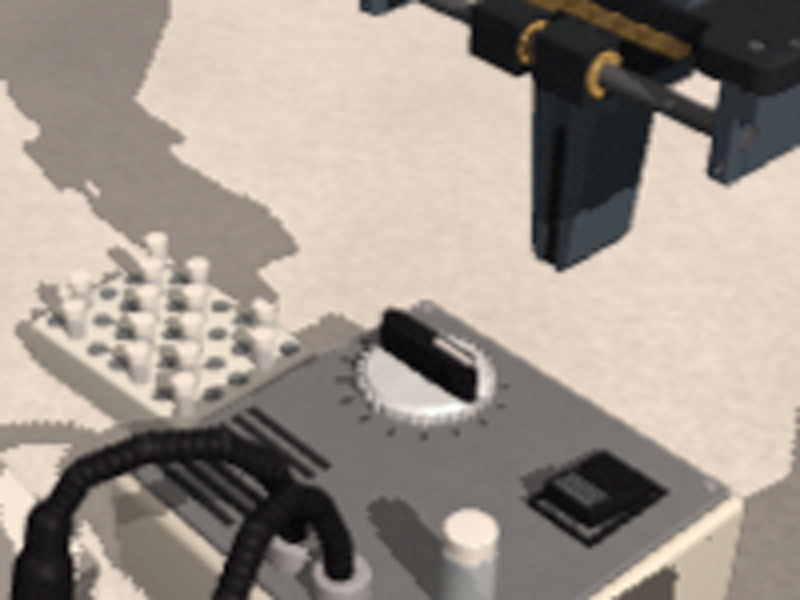

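Run:
```python
from h import *
s,M=st()
for n in ["scene"]:
    c=load(f"pics/{n}1.npz");P=cloud(c);L=(P-s["tcp_pos"])@M*1000
    m=(np.abs(L[...,0])<40)&(np.abs(L[...,2])<40)&(L[...,1]>-60)&(L[...,1]<60)&(c["range_z"]>0)
    for lo in range(-50,30,5):
        q=L[m&(L[...,1]>=lo)&(L[...,1]<lo+5)]
        if len(q): print(lo,len(q),np.round(np.percentile(q[:,[0,2]],[3,97],axis=0),1).tolist())
    print(L[m][:,1].max())
```

```text
t 4.25 tcp [0.5578 0.1873 0.2358] box mm [-21.   56.1] tip above panel 138.8
tool x yaw rel box -180.01164477280162 y [-4.e-04 -2.e-04 -1.e+00] F [-0.85  0.3   0.27] w 0.002835013673923072 j [ 0.28  0.21  1.96 -0.    0.97  1.72]
-50 35 [[-19.1, -15.0], [-14.8, 13.7]]
-45 79 [[-18.9, -14.7], [3.8, 12.4]]
-40 93 [[-19.0, -14.2], [8.0, 11.2]]
-35 95 [[-18.7, -13.8], [14.6, 11.2]]
-30 93 [[-18.4, -13.5], [13.0, 11.5]]
-25 85 [[-18.8, -13.0], [14.1, 10.7]]
-20 82 [[-18.5, -12.7], [13.7, 10.6]]
-15 85 [[-19.1, -12.3], [13.4, 10.5]]
-10 76 [[-18.5, -11.9], [14.2, 8.9]]
-5 77 [[-19.0, -11.4], [14.4, 9.1]]
0 71 [[-19.3, -11.0], [13.5, 8.3]]
5 68 [[-18.5, -10.7], [13.2, 7.9]]
10 66 [[-18.5, -10.2], [14.5, 7.4]]
15 45 [[-18.8, -9.2], [14.0, 6.3]]
20 7 [[-18.1, -6.4], [2.4, 3.6]]
21.5937193473727
```

>>> play_rows --plan '[[[255, 0, 0.8, -0.12, 0, 0, 0], [255, 0, 0.9, 0, 0, 0, 0], [255, 0, 0.9, 0, 0, 0, 0], [255, 0, 0.9, 0, 0, 0, 0], [255, 0, 0.5, 0, 0, 0, 0], [255, 0, 0, 0, 0, 0, 0], [255, 0, 0, 0, 0, 0, 0]]]'

```text
clock: 4.95
tcp_pos: [0.5579, 0.1915, 0.1167]
tool_rot: [-0.047, 0.706, -0.705, 0.048]
force: [-0.4, -0.1, 0.7]
width: 0.005
```

Run:
```python
from h import *
st()
c=grab("scene",2); crop(c,300,170,150,110,5,"scene2c.png",1.3)
```

```text
t 4.95 tcp [0.5579 0.1915 0.1167] box mm [-20.4  60.3] tip above panel 19.7
tool x yaw rel box -180.0079231238155 y [ 4.e-04  1.e-04 -1.e+00] F [-0.42 -0.06  0.7 ] w 0.004671076253278944 j [ 0.29  0.38  2.   -0.    0.76  1.73]
```

View pics/scene2c.png

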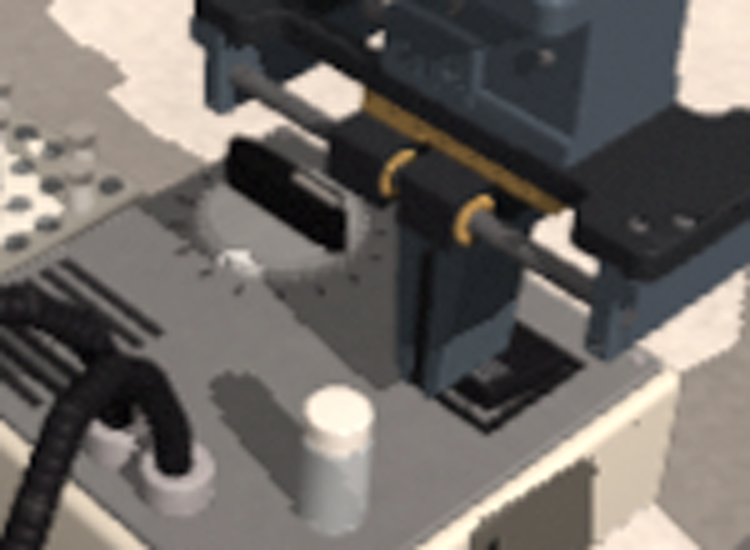

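>>> play_rows --plan '[[[255, 0, 0.1, 0, 0, 0, 0], [255, 0, 0.1, 0, 0, 0, 0], [255, 0, 0.06, 0, 0, 0, 0], [255, 0, 0.06, 0, 0, 0, 0], [255, 0, 0, 0, 0, 0, 0]]]'

```text
clock: 5.5
tcp_pos: [0.557, 0.1917, 0.106]
tool_rot: [0.048, -0.705, 0.706, -0.047]
force: [-0.3, 0.6, 0.1]
width: 0.006
```

Run:
```python
from h import *
st()
```

```text
t 5.5 tcp [0.557  0.1917 0.106 ] box mm [-21.3  60.6] tip above panel 9.0
tool x yaw rel box -179.97903391704804 y [-9.e-04 -2.e-04 -1.e+00] F [-0.27  0.61  0.15] w 0.0058271201255679 j [0.29 0.4  2.01 0.   0.74 1.73]
```

>>> play_rows --plan '[[[255, 0, 0.06, 0, 0, 0, 0], [255, 0, 0, 0, 0, 0, 0]]]'

```text
clock: 5.7
tcp_pos: [0.5573, 0.1918, 0.1049]
tool_rot: [0.048, -0.705, 0.706, -0.048]
force: [-4.6, -1.2, 11.1]
width: 0.003
```

>>> play_rows --plan '[[[255, 0, -0.8, 0, 0, 0, 0], [255, 0, -0.9, 0, 0, 0, 0], [255, 0, -0.9, 0, 0, 0, 0], [255, 0.9, 0, 0, 0, 0, 0], [255, 0.9, 0, 0, 0, 0, 0], [255, 0.9, 0, 0, 0, 0, 0], [255, 0, 0, 0, 0, 0, 0]]]'

```text
clock: 6.4
tcp_pos: [0.4742, 0.1803, 0.182]
tool_rot: [0.049, -0.705, 0.706, -0.047]
force: [0.1, -0.2, -0.6]
width: 0.007
```

Run:
```python
from h import *
st()
c=grab("scene",3); crop(c,300,170,150,110,5,"scene3c.png",1.3)
c=grab("wrist",3); cv2.imwrite("pics/wrist3.png",c["img"])
```

```text
t 6.4 tcp [0.4742 0.1803 0.182 ] box mm [-104.9   60.4] tip above panel 85.0
tool x yaw rel box -179.95492082566318 y [-2.1e-03 -6.0e-04 -1.0e+00] F [ 0.07 -0.22 -0.62] w 0.007227057810075237 j [0.32 0.15 2.15 0.   0.84 1.75]
```

View pics/scene3c.png

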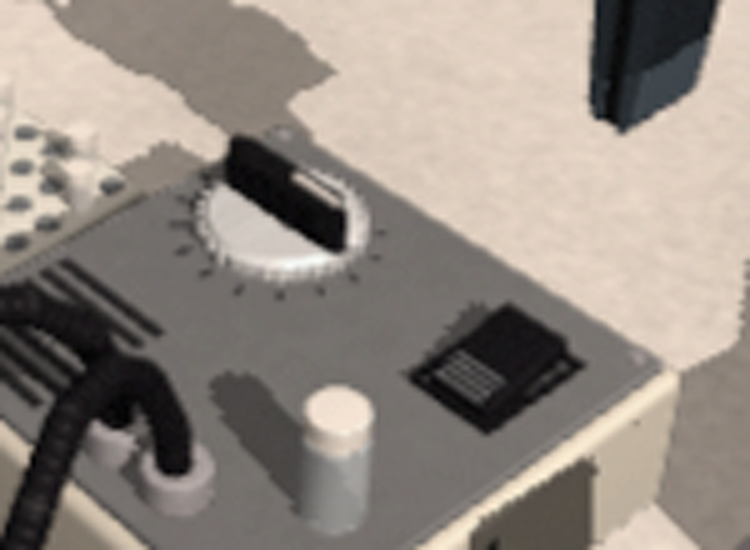

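View pics/wrist3.png

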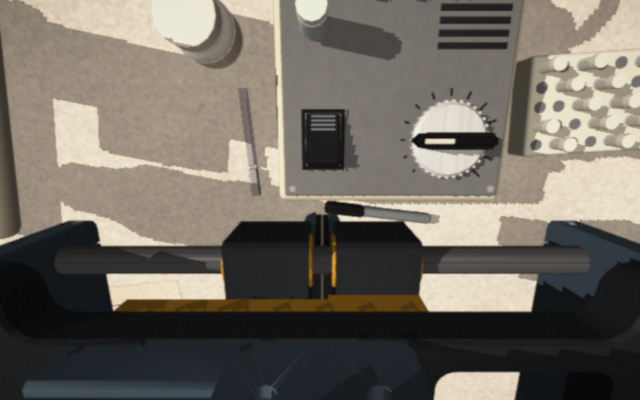

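>>> play_rows --plan '[[[255, 0, 0, 0, 0, -1, 0], [255, 0, 0, 0, 0, -1, 0], [255, 0, 0, 0, 0, -1, 0], [255, 0, 0, 0, 0, -1, 0], [255, 0, 0, 0, 0, -1, 0], [255, 0, 0, 0, 0, -1, 0], [255, 0, 0, 0, 0, -1, 0], [255, 0, 0, 0, 0, -1, 0], [255, 0, 0, 0, 0, -1, 0], [255, 0, 0, 0, 0, -1, 0], [255, 0, 0, 0, 0, -1, 0], [255, 0, 0, 0, 0, -1, 0], [255, 0, 0, 0, 0, -1, 0], [255, 0, 0, 0, 0, -1, 0], [255, 0, 0, 0, 0, -1, 0], [255, 0.95, 0, 0.3, 0, 0, 0], [255, 0.95, 0, 0.3, 0, 0, 0], [255, 0.95, 0, 0.4, 0, 0, 0], [255, 0, 0, 0, 0, 0, 0]]]'

```text
clock: 8.4
tcp_pos: [0.521, 0.0981, 0.1827]
tool_rot: [-0.532, 0.465, -0.466, 0.532]
force: [-0.0, 0.0, -0.1]
width: 0.003
```

Run:
```python
from h import *
st()
```

```text
t 8.4 tcp [0.521  0.0981 0.1827] box mm [-69.6 -27.3] tip above panel 85.7
tool x yaw rel box -90.11593138181615 y [ 1.2e-03 -1.0e-04 -1.0e+00] F [-0.04  0.05 -0.07] w 0.0031731898555406677 j [ 0.14  0.19  2.1  -0.    0.85  0.01]
```

>>> play_rows --plan '[[[255, -0.06, 0.8, 0, 0, 0, 0], [255, 0, 0.8, 0, 0, 0, 0], [255, 0, 0.6, 0, 0, 0, 0], [255, 0, 0.2, 0, 0, 0, 0], [255, 0, 0, 0, 0, 0, 0], [255, 0, 0, 0, 0, 0, 0]]]'

```text
clock: 9.0
tcp_pos: [0.5188, 0.1022, 0.1112]
tool_rot: [-0.532, 0.465, -0.465, 0.533]
force: [-0.1, 0.6, 0.3]
width: 0.005
```

Run:
```python
from h import *
st()
c=grab("scene",4); crop(c,300,150,150,110,5,"scene4c.png",1.3)
c=grab("top",4); crop(c,240,180,100,90,6,"top4c.png",2)
```

```text
t 9.0 tcp [0.5188 0.1022 0.1112] box mm [-71.2 -22.9] tip above panel 14.2
tool x yaw rel box -89.97379571276025 y [ 8.e-04  2.e-04 -1.e+00] F [-0.06  0.55  0.32] w 0.005090855001488139 j [0.15 0.31 2.13 0.   0.71 0.02]
```

View pics/scene4c.png

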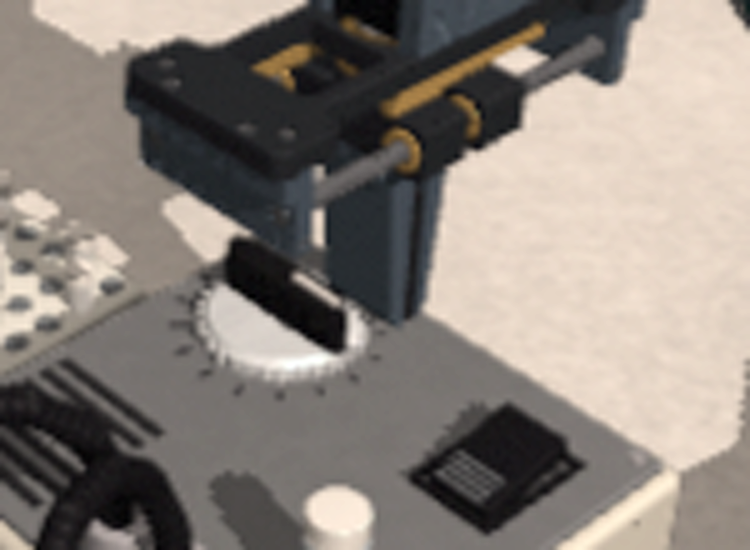

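View pics/top4c.png

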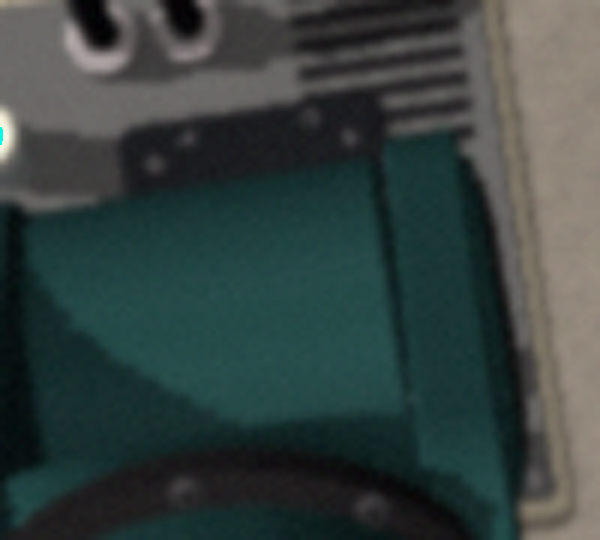

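>>> play_rows --plan '[[[255, 0.04, 0, 0.15, 0, 0, 0], [255, 0.03, 0, 0.15, 0, 0, 0], [255, 0, 0, 0.05, 0, 0, 0], [255, 0, 0, 0, 0, 0, 0], [255, -0.026, 0, 0.036, 0, 0.5, 0], [255, -0.026, 0, 0.036, 0, 0.5, 0], [255, -0.026, 0, 0.036, 0, 0.5, 0], [255, -0.026, 0, 0.036, 0, 0.5, 0], [255, -0.026, 0, 0.036, 0, 0.5, 0], [255, -0.026, 0, 0.036, 0, 0.5, 0], [255, -0.026, 0, 0.036, 0, 0.5, 0], [255, -0.026, 0, 0.036, 0, 0.5, 0], [255, 0, 0, 0, 0, 0, 0]]]'

```text
clock: 10.4
tcp_pos: [0.5374, 0.1069, 0.1104]
tool_rot: [-0.424, 0.566, -0.566, 0.424]
force: [-5.8, -1.5, 3.4]
width: 0.004
```

```bash
cat >> h.py <<'E'
def rel():
    s,M=st(); th=-90-(np.degrees(np.arctan2(M[1,0],M[0,0]))-7.73)
    A=np.r_[W(-.0452,-.0445),s["tcp_pos"][2]]; print("cw turn",th,"axis in tool mm",np.round((A-s["tcp_pos"])@M*1000,1))
E
python3 - <<'E'
from h import *
rel()
c=grab("scene",5); crop(c,300,150,150,110,5,"scene5c.png",1.3)
E
```

```text
t 10.4 tcp [0.5374 0.1069 0.1104] box mm [-52.1 -20.7] tip above panel 13.4
tool x yaw rel box -114.03346426427302 y [-1.2e-03 -2.0e-04 -1.0e+00] F [-5.82 -1.52  3.4 ] w 0.003512827482088669 j [ 0.15  0.33  2.09 -0.    0.72  0.44]
cw turn 24.03346426427302 axis in tool mm [18.9 -0.  16. ]
```

View pics/scene5c.png

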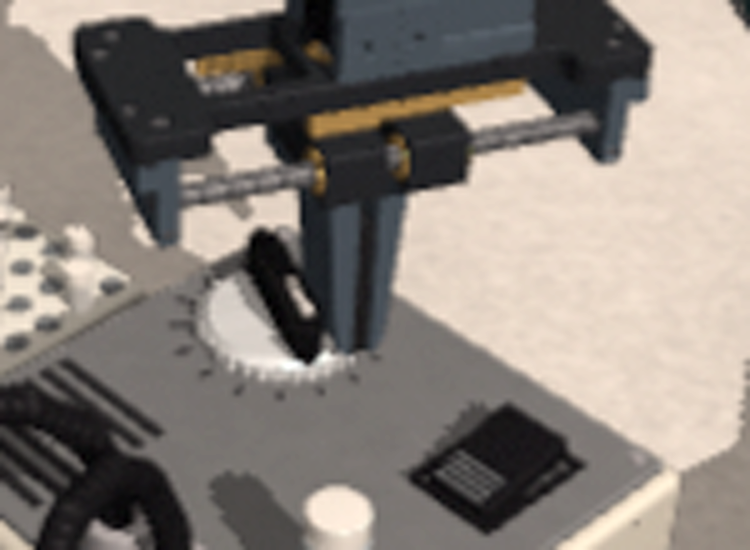

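```bash
cat >> h.py <<'E'
def dialang(tag):
    c=load(f"pics/scene{tag}.npz");P=cloud(c);z=P[...,2]; d=W(-.0452,-.0445)
    m=(z>.099)&(z<.108)&(np.hypot(P[...,0]-d[0],P[...,1]-d[1])<.033)&(c["range_z"]>0)&(c["img"].max(-1)<45)
    b=B(P[m]); w,v=np.linalg.eigh(np.cov(b.T)); a=np.degrees(np.arctan2(v[1,1],v[0,1]))%180
    print("n",m.sum(),"mean",b.mean(0).round(1),"size",(np.sqrt(w)*3.46).round(1),"bar angle from box x",round(a,1))
E
python3 - <<'E'
from h import *
for t in [0,1,3,4,5]: dialang(t)
E
```

```text
n 114 mean [-41.6 -45.5] size [ 9.7 53.4] bar angle from box x 88.7
n 111 mean [-41.6 -45.3] size [ 9.4 54.3] bar angle from box x 87.8
n 119 mean [-41.6 -45.7] size [ 9.3 54.6] bar angle from box x 88.2
n 160 mean [-46.5 -41.3] size [26.4 57.8] bar angle from box x 104.3
n 121 mean [-42.4 -41.4] size [14.1 57.5] bar angle from box x 70.3
```

>>> play_rows --plan '[[[255, -0.027, 0, 0.034, 0, 0.5, 0], [255, -0.027, 0, 0.034, 0, 0.5, 0], [255, -0.027, 0, 0.034, 0, 0.5, 0], [255, -0.027, 0, 0.034, 0, 0.5, 0], [255, -0.027, 0, 0.034, 0, 0.5, 0], [255, -0.027, 0, 0.034, 0, 0.5, 0], [255, -0.027, 0, 0.034, 0, 0.5, 0], [255, -0.027, 0, 0.034, 0, 0.5, 0], [255, -0.027, 0, 0.034, 0, 0.5, 0], [255, -0.027, 0, 0.034, 0, 0.5, 0], [255, -0.027, 0, 0.034, 0, 0.5, 0], [255, -0.027, 0, 0.034, 0, 0.5, 0], [255, -0.027, 0, 0.034, 0, 0.5, 0], [255, 0, 0, 0, 0, 0, 0]]]'

```text
clock: 11.85
tcp_pos: [0.5548, 0.1083, 0.1107]
tool_rot: [0.211, -0.675, 0.675, -0.212]
force: [-0.3, 0.1, -0.1]
width: 0.005
```

Run:
```python
from h import *
rel()
c=grab("scene",6); crop(c,300,150,150,110,5,"scene6c.png",1.3)
dialang(6)
```

```text
t 11.85 tcp [0.5548 0.1083 0.1107] box mm [-34.7 -21.7] tip above panel 13.7
tool x yaw rel box -152.94570569813246 y [ 1.e-03  2.e-04 -1.e+00] F [-0.35  0.14 -0.09] w 0.004577068640219698 j [0.15 0.36 2.05 0.   0.73 1.12]
cw turn 62.94570569813246 axis in tool mm [19.7 -0.  15.5]
n 18 mean [-22.8 -37.9] size [ 6.7 24.9] bar angle from box x 41.7
```

View pics/scene6c.png

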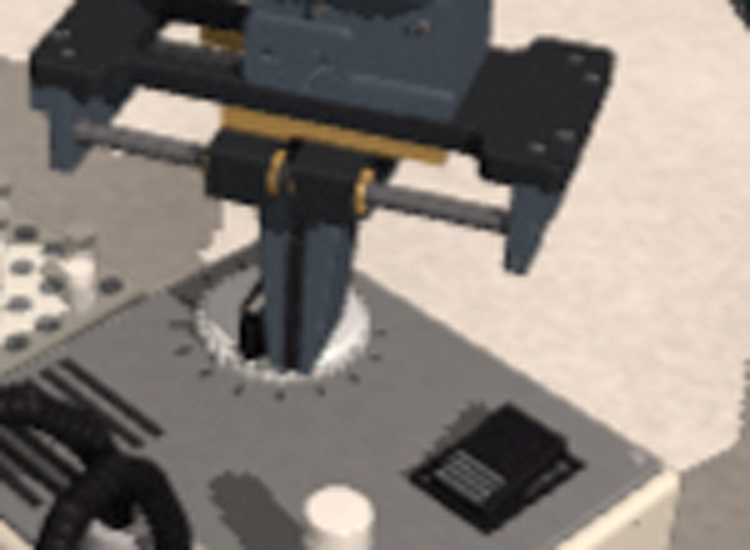

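>>> play_rows --plan '[[[255, -0.027, 0, 0.034, 0, 0.5, 0], [255, -0.027, 0, 0.034, 0, 0.5, 0], [255, -0.027, 0, 0.034, 0, 0.5, 0], [255, -0.027, 0, 0.034, 0, 0.5, 0], [255, 0, 0, 0, 0, 0, 0]]]'

```text
clock: 12.4
tcp_pos: [0.5591, 0.1065, 0.1105]
tool_rot: [-0.14, 0.693, -0.693, 0.14]
force: [-1.1, 3.3, 1.4]
width: 0.003
```

Run:
```python
from h import *
rel()
```

```text
t 12.4 tcp [0.5591 0.1065 0.1105] box mm [-30.7 -24. ] tip above panel 13.5
tool x yaw rel box -164.91387634259888 y [-1.e-04  3.e-04 -1.e+00] F [-1.1   3.28  1.45] w 0.002883062447425198 j [0.15 0.36 2.05 0.   0.73 1.32]
cw turn 74.91387634259888 axis in tool mm [19.3 -0.  16. ]
```

>>> play_rows --plan '[[[255, -0.027, 0, 0.034, 0, 0.5, 0], [255, 0, 0, 0, 0, 0, 0]]]'

```text
clock: 12.6
tcp_pos: [0.5603, 0.1058, 0.1106]
tool_rot: [-0.122, 0.697, -0.696, 0.122]
force: [-1.0, 2.1, 0.7]
width: 0.005
```

>>> play_rows --plan '[[[255, -0.027, 0, 0.034, 0, 0.5, 0], [255, 0, 0, 0, 0, 0, 0]]]'

```text
clock: 12.8
tcp_pos: [0.5615, 0.105, 0.1106]
tool_rot: [0.104, -0.699, 0.7, -0.104]
force: [-0.2, -0.2, -0.3]
width: 0.004
```

Run:
```python
from h import *
rel()
c=grab("scene",7); crop(c,300,150,150,110,5,"scene7c.png",1.3)
```

```text
t 12.8 tcp [0.5615 0.105  0.1106] box mm [-28.5 -25.9] tip above panel 13.6
tool x yaw rel box -170.85790303002247 y [ 5.e-04 -1.e-04 -1.e+00] F [-0.25 -0.18 -0.31] w 0.0036063796016230585 j [ 0.14  0.36  2.04 -0.    0.74  1.42]
cw turn 80.85790303002247 axis in tool mm [19.5 -0.  15.7]
```

View pics/scene7c.png

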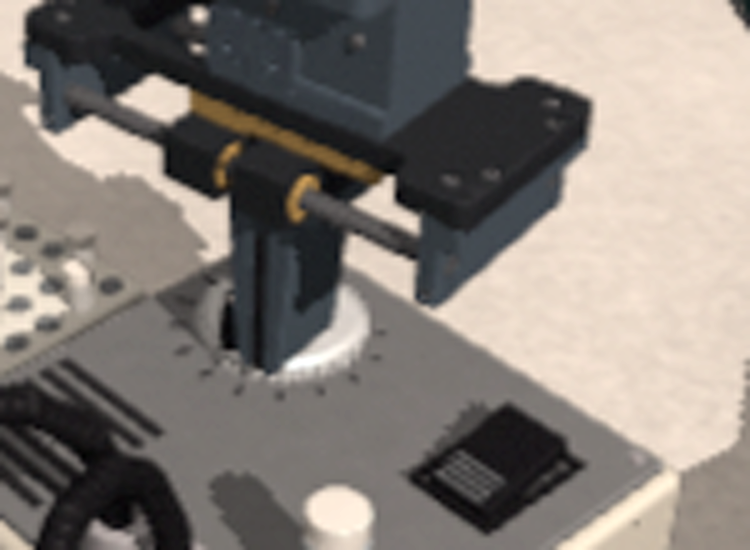

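>>> play_rows --plan '[[[255, 0, 0, -0.3, 0, 0, 0], [255, 0, 0, -0.3, 0, 0, 0], [255, 0, -0.7, 0, 0, 0, 0], [255, 0, -0.9, 0, 0, 0, 0], [255, 0, -0.9, 0, 0, 0, 0], [255, 0, -0.9, 0, 0, 0, 0], [255, 0, -0.8, 0, 0, 0, 0], [255, 0, 0, 0.8, 0, 0, 0], [255, 0, 0, 0.9, 0, 0, 0], [255, 0, 0, 0.9, 0, 0, 0], [255, 0, 0, 0.9, 0, 0, 0], [255, 0, 0, 0.9, 0, 0, 0], [255, 0, 0, 0.9, 0, 0, 0], [255, 0, 0, 0.9, 0, 0, 0], [255, 0, 0, 0.9, 0, 0, 0], [255, 0, 0, 0.9, 0, 0, 0], [255, 0, 0, 0.9, 0, 0, 0], [255, 0, 0, 0.9, 0, 0, 0], [255, 0, 0, 0.5, 0, 0, 0], [255, 0, 0, 0, 0, 0, 0]]]'

```text
clock: 14.85
tcp_pos: [0.6455, -0.1742, 0.2363]
tool_rot: [0.103, -0.7, 0.7, -0.103]
force: [-0.5, 0.3, 0.0]
width: 0.006
```

Run:
```python
from h import *
st()
c=grab("scene",8); crop(c,220,150,240,180,3,"scene8c.png",1.3); dialang(8)
c=grab("top",8); crop(c,180,110,200,190,3,"top8c.png",2)
P=cloud(c);z=P[...,2]; d=W(-.0452,-.0445)
m=(z>.097)&(z<.115)&(np.hypot(P[...,0]-d[0],P[...,1]-d[1])<.04)
b=B(P[m]); w,v=np.linalg.eigh(np.cov(b.T)); print(m.sum(),b.mean(0),np.sqrt(w)*3.46,np.degrees(np.arctan2(v[1,1],v[0,1]))%180)
```

```text
t 14.85 tcp [ 0.6455 -0.1742  0.2363] box mm [  17.2 -313.9] tip above panel 139.3
tool x yaw rel box -171.01158964541497 y [-1.e-04 -0.e+00 -1.e+00] F [-0.51  0.28  0.01] w 0.006002529206322607 j [-0.3   0.33  1.8  -0.    1.01  0.98]
n 127 mean [-43.5 -42.2] size [10.6 52.7] bar angle from box x 2.3
197 [-44.3725618  -44.90869004] [12.56371536 55.13287193] 0.055899259970146886
```

View pics/scene8c.png

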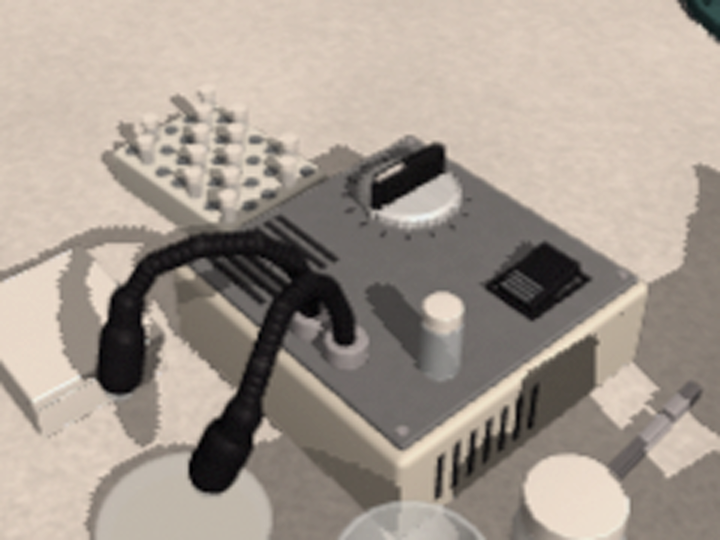

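View pics/top8c.png

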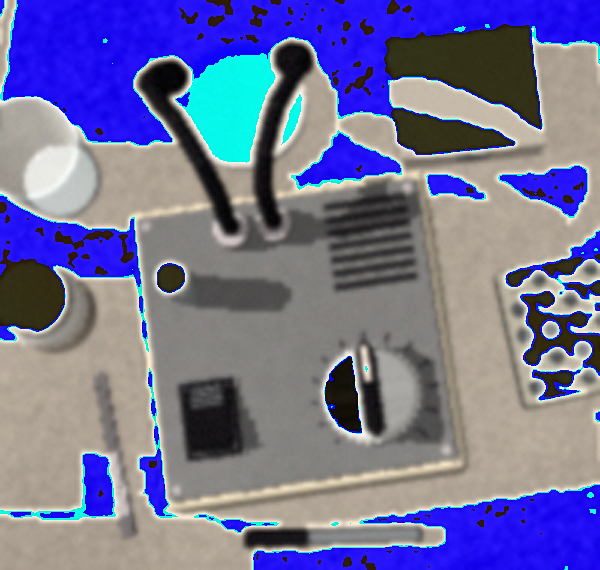

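The bar now lies along the box's x (0.06°, was 89.97°) with the pointer to the rear. That is four clicks clockwise. The switch is on and the hand is clear.

Run:
```python
from cell import workorder
from h import *
a,b=load("pics/top0.npz"),load("pics/top8.npz")
for c in (a,b):
    P=cloud(c);z=P[...,2];v=W(.04,.067);m=(z>.108)&(z<.13)&(np.hypot(P[...,0]-v[0],P[...,1]-v[1])<.03);print("vial",B(P[m]).mean(0))
print(workorder.finish_job())
```

```text
vial [40.30797004 66.88023278]
vial [40.34928431 66.85618588]
the job is handed in; nothing more can be done
None
```

The light source is switched on and its brightness dial is turned up four clicks. The job was handed in at about 15 s, and no verdict came back.

- **Switch:** I pressed the raised far end down with the closed fingertips. It met its stop at about 11 N, and the scene picture afterwards shows the far end down and the near end raised.
- **Dial:** I pushed the left side of the pointed end with the outside of the closed fingers, in an arc round the axis. I stopped when the push force fell to zero as the fourth click jumped over, then backed off and moved away.
- **Final dial position:** From the top camera, the bar went from 89.97° to 0.06° relative to the box. That is 90° clockwise, exactly four clicks, with the pointer now to the rear. The rougher measurement from the scene camera read 2.3°, against about 1–2° off before the move; that agrees to within its error.
- **Surroundings:** The vial moved less than 0.1 mm by measurement. The other loose items and the lamp arms look unmoved in the pictures, but I did not measure them. The hand was about 0.27 m to the right of the dial with no contact force.

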